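# Top out the roller pyramid

### The job

Finish the pyramid of spare rollers on the blue rack: take the yellow roller from the sloped grey stand and saddle it in the empty gap of the second row, beside the black one already there, and only then saddle the blue roller on top between those two. Lower each roller gently into place rather than dropping it, lay it parallel to the others with its ends level with theirs to within a centimetre, let go, and leave the black rollers in their places and the pine block and the small carton where they stand.

Things in the scene. Friction and masses are not known exactly. Their poses are not given: they have to be found in the camera images.
- rack: fixed blue rack with six steel rods and 30 mm high end plates, 84 x 176 x 30 mm. Origin: centre of its underside, on the table; x along the rollers' axes, y across the row, z up. Bottom row: three black rollers, centres at y = -52, 0, 52, z = 42 mm. Second row: y = -26 (filled) and +26 (empty), z = 85 mm. Top: y = 0, z = 128 mm. All are centred at x = 0, ends at x = -30 and 30 mm
- gap (a point): where the yellow roller's centre lies when seated in the empty gap of the second row (rack frame 0, 26, 85 mm). The black neighbour is only 2 mm away, with no room for a finger between: hold a roller by its two flat ends. The space beyond the rollers' ends is free; the row below reaches up to 17.7 mm below this centre
- apex (a point): where the blue roller's centre lies when seated on top (rack frame 0, 0, 128 mm); the row below reaches up to 17.7 mm below this centre
- stand: fixed grey stand 98 x 128 x 50 mm, two sloping lanes 68 mm apart, a roller in each, its axis rising 30 degrees towards the stand's +x side (away from the robot). Origin on the table, 60 mm below the middle between the rollers' centres; y across the lanes. At each lane's low end a stop covers the lowest 7 mm of the end face; else both ends are free: grasp them with the tool square to the axis (tilted 30 degrees)
- roller_yellow: drum roller with two yellow tyre bands and aluminium hub, 50 mm diameter, 60 mm long, flat ends, about 0.2 kg, loose. Origin at its centre, its x axis along the roller's axis. Starts in either lane of the stand.
- roller_blue: drum roller with two blue tyre bands and aluminium hub, 50 mm diameter, 60 mm long, flat ends, about 0.2 kg, loose. Origin at its centre, its x axis along the roller's axis. Starts in the other lane of the stand.
- row_left: drum roller with two black tyre bands and aluminium hub, 50 mm diameter, 60 mm long, flat ends, about 0.2 kg, loose. Origin at its centre, its x axis along the roller's axis. Bottom row, rack y = +52 mm; stays.
- row_mid: drum roller with two black tyre bands and aluminium hub, 50 mm diameter, 60 mm long, flat ends, about 0.2 kg, loose. Origin at its centre, its x axis along the roller's axis. Bottom row, rack y = 0; stays.
- row_right: drum roller with two black tyre bands and aluminium hub, 50 mm diameter, 60 mm long, flat ends, about 0.2 kg, loose. Origin at its centre, its x axis along the roller's axis. Bottom row, rack y = -52 mm; stays.
- second_right: drum roller with two black tyre bands and aluminium hub, 50 mm diameter, 60 mm long, flat ends, about 0.2 kg, loose. Origin at its centre, its x axis along the roller's axis. Second row, rack y = -26 mm; stays.
- block: pine block lying beside the rack on the robot's right, 45 x 110 x 40 mm, loose; origin at the centre of its underside. Leave alone.
- small_box: small brown carton behind the stand, 72 x 104 x 52 mm, loose; origin at the centre of its underside. Leave alone.
There are look-alikes about, which are no part of the job. There is more than one size of the roller_yellow; the one meant has the size given above.

How it is judged:
By the outcome, as a careful person would: the job done as asked, in the order asked, and still so for the second after the job is handed in, with the robot touching nothing.
It also fails if it takes over 56 s, if anything falls off the work surface, if the arm or the gripper's body presses on something with over 40 N, if the wrist force passes 120 N, or if a joint passes its speed limit or range.

### The arm

A 6-joint arm with a two-finger parallel gripper is mounted at the origin on the work surface; the furniture and walls round the work are solid. World frame = base frame: x ahead of the robot, y to its left, z up, the work surface at z = 0. Lengths are in m, angles in rad, forces in N, time in s.
With the tool pointing down it reaches from about 0.3 to 0.875 m from the base axis. Payload 6.4 kg.
Tool frame: the origin (TCP) lies between the finger pads; the fingertips stand 19 mm ahead of it and the grasp point (between the pads) is the TCP (ctrl.tips_ahead is the z of the fingertips in the tool frame, in m); z points along the fingers, y is the line along which they close (so a half turn about z gives the same grasp; the last joint's range is limited). The gripper opens to 85 mm and grips with 20 to 120 N. Pads are 22 mm wide; open, the fingers measure 114 mm over their backs; the gripper's body (76 mm by 85 mm) begins 54 mm behind the grasp point. The pads swing forward as they close: fully open they stand 13 mm farther back than shut.
Start: joints at [1.079, 0.181, 1.607, -0, 1.354, -0.206], TCP at [0.162, 0.552, 0.25] pointing down, gripper open.
Joint ranges: [-2.99, 2.99], [-0.89, 2.07], [0.3, 2.58], [-1.14, 4.28], [0, 2.63], [-3.12, 3.12]. Speed limits (rad/s): [2.57, 2.57, 3.01, 3.14, 3.14, 3.14].

### API

Orientations are given as a unit quaternion [w, x, y, z].
In Python, from bench import readout, vision, ctrl gives the robot as it stands.
- The arm moves only by the tool play_rows, never from a script. Its arguments are lists of equal length, an entry for each row: "xyz": the shift along the tool's x, y, z in mm, a list of three; "rot": the turn, a rotation vector about the tool's x, y, z in rad, a list of three; "grip": the opening, from 0 (shut) to 1 (fully open). In form: {"xyz": [[x, y, z], ...], "rot": [[rx, ry, rz], ...], "grip": [grip, ...]}. A call has exactly 10 rows; each row is the pose to reach, as a shift and turn from the pose commanded when the call began, along the tool's axes at that moment; what a row does not reach only later rows make up. A row lasts 1/8 s, in which the tool goes at most 62.5 mm and 10.7 degrees, less where a joint would pass 70% of its speed; a pose out of reach is approached as far as the arm can. A call with a gripper value outside its range is refused whole. The fingers move at their own pace and stop on an object; the grip force is fixed at half the most. Time passes only in rows, so rows that repeat a pose let the fingers close, or fill a call up. It gives the time, the measured TCP pose, the force, the opening and the grip force at its end, in the units of the state.
- readout.get_obs(): the state, without advancing time (a new reading comes with each control period).
- vision.camera(name): name is "side" or "top" or "wrist"; returns a dict with "color" (400x640x3 uint8, red, green, blue), "depth" (400x640 float32, m along the optical axis (not along the pixel's ray), 0 where there is no reading), "camera_matrix" (3x3 intrinsics, pixels), "extrinsics" (4x4, takes a point from camera to world coordinates); the wrist camera has in their place "hand_eye" (4x4, takes a point from camera to tool coordinates, whose origin is the TCP and whose axes are the flange's). Camera axes: x right, y down, z forward; pixel columns grow to the right and rows downward; lengths in m; the calibration is good to about 2 mm. A picture is of the moment at which its call begins: read the wrist's pose just before it.
- ctrl.hand_in(): hands the job in; it is judged then, once.
The state is a dict: "time_s": time; "q": joint angles; "dq": joint speeds; "joint_efforts": joint torques, N m; "eef_pos": TCP position; "eef_rot": TCP orientation; "wrist_force": force on the tool from outside, world axes, zero at the start; "torque": the same for the moment, N m; "opening": opening from 0.0 (shut) to 1.0 (fully open); "grasp_force": force on a finger pad.
Only numpy, scipy, OpenCV 4.12 (cv2) and the standard library are available. Lean on these libraries where they do the work, as an engineer would, in place of code of your own. Each camera call takes 0.05 s, during which the arm holds its last target. There are 200 camera calls.

## Working session

There is one attempt and no reset: what is moved stays moved. The work goes in short steps, Python scripts to look and compute and a tool call to move; the robot and the scene stay as the last step left them, time stands still between calls to the robot, and variables do not carry over. Pictures are saved under pics/ and viewed, at most 10 in all, crops included, and the job is handed in when it is done.

Besides the shell and the picture viewer there is one more tool, called as name(argument=value, ...) on one line, values as JSON. play_rows: Moves the arm, as the interface text tells. Its arguments: {"type":"object","properties":{"xyz":{"type":"array","items":{"type":"array","items":{"type":"number"}}},"rot":{"type":"array","items":{"type":"array","items":{"type":"number"}}},"grip":{"type":"array","items":{"type":"number"}}},"required":["xyz","rot","grip"]}

```bash
mkdir -p pics; ls
python3 - <<'E'
from bench import readout, vision, ctrl
import numpy as np, cv2
o=readout.get_obs(); print({k:np.round(v,3) for k,v in o.items()})
for n in ['top','side']:
    c=vision.camera(n); np.savez(f'pics/{n}0.npz',**c)
    cv2.imwrite(f'pics/{n}0.png',c['color'][:,:,::-1]); print(n,c['camera_matrix'].round(1).tolist(),c['extrinsics'].round(3).tolist())
E
```

```text
pics
{'time_s': np.float64(0.0), 'q': array([ 1.079,  0.182,  1.608,  0.   ,  1.354, -0.206]), 'dq': array([-0.001, -0.   ,  0.   , -0.001,  0.001,  0.   ]), 'joint_efforts': array([-1.0000e-03, -4.4489e+01, -3.5133e+01, -0.0000e+00,  9.0000e-03,
       -0.0000e+00]), 'eef_pos': array([0.162, 0.551, 0.249]), 'eef_rot': array([-0.   ,  0.142,  0.99 , -0.001]), 'wrist_force': array([ 0.258, -0.588,  0.331]), 'torque': array([0.005, 0.005, 0.044]), 'grasp_force': np.float64(0.0), 'opening': np.float64(1.003)}
top [[380.0, 0.0, 321.5], [0.0, 380.0, 199.8], [0.0, 0.0, 1.0]] [[0.035, -0.979, 0.2, 0.299], [-0.999, -0.035, 0.003, 0.05], [0.004, -0.2, -0.98, 1.246], [0.0, 0.0, 0.0, 1.0]]
side [[411.2, 0.0, 322.0], [0.0, 411.2, 200.7], [0.0, 0.0, 1.0]] [[0.808, -0.281, 0.518, -0.115], [-0.589, -0.366, 0.72, -0.841], [-0.013, -0.887, -0.461, 0.699], [0.0, 0.0, 0.0, 1.0]]
```

View pics/top0.png

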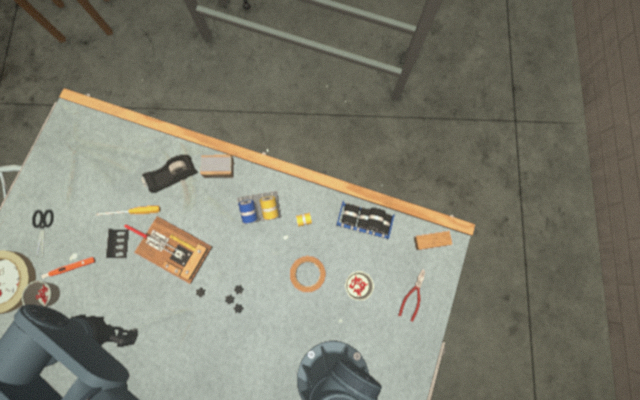

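View pics/side0.png

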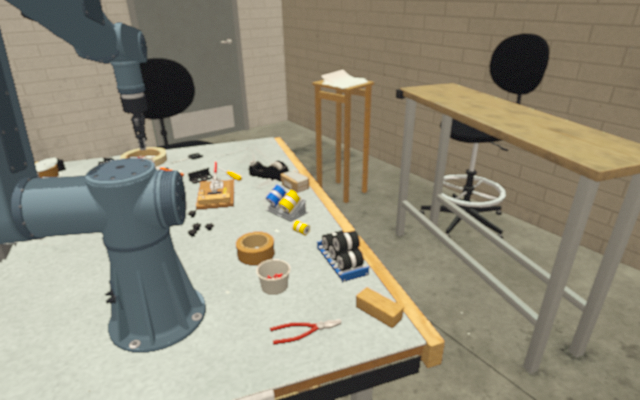

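Top view: the stand is at (259,207), with blue at (247,210) and yellow at (269,206). The rack is at (366,219), the block at (433,241) and the carton at (216,164).
Things that could be taken for the yellow roller: the large one in the stand lane (269,206), the small yellow one on the table (304,219), and the screwdriver handle (145,210). I choose (269,206), the one in the stand, and check it in a close crop.

```bash
cat > h.py <<'E'
import numpy as np, cv2
from scipy.spatial.transform import Rotation as R
def load(f): return dict(np.load(f))
def cloud(c,T):
    d=c['depth']; v,u=np.mgrid[:400,:640]; K=c['camera_matrix']
    p=np.stack([(u-K[0,2])/K[0,0]*d,(v-K[1,2])/K[1,1]*d,d],-1)
    return p@T[:3,:3].T+T[:3,3]
def rot(q): return R.from_quat([q[1],q[2],q[3],q[0]])
E
python3 - <<'E'
from h import *
c=load('pics/top0.npz'); P=cloud(c,c['extrinsics'])
im=c['color'][175:260,225:405,::-1]
cv2.imwrite('pics/crop.png',cv2.resize(im,None,fx=4.4,fy=4.4,interpolation=cv2.INTER_CUBIC))
for n,(u,v) in dict(blue=(247,208),yel=(269,206),small=(304,219),rack=(366,219),second=(375,220),block=(433,241),box=(216,164),ring=(310,258),cup=(360,285)).items(): print(n,P[v,u].round(3))
E
```

```text
blue [0.501 0.282 0.093]
yel [0.51  0.215 0.091]
small [0.481 0.108 0.038]
rack [ 0.483 -0.088  0.07 ]
second [ 0.475 -0.11   0.109]
block [ 0.424 -0.303  0.044]
box [0.649 0.401 0.057]
ring [0.357 0.083 0.047]
cup [ 0.28  -0.077  0.019]
```

View pics/crop.png

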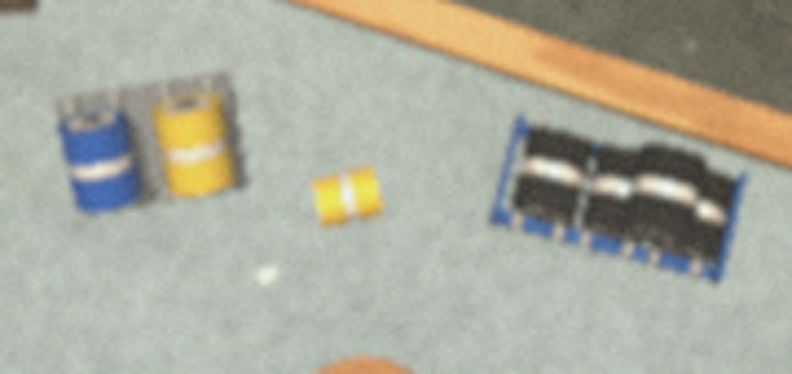

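The crop shows the large yellow roller in the stand's right lane, at crop (193,145). The small yellow look-alike lies on the table at crop (347,195). The rack's second-row gap is on the left, and the filled place is at crop (670,190).

```bash
cat >> h.py <<'E'
from scipy.optimize import least_squares
def axis(psi,tilt): return np.array([np.cos(tilt)*np.cos(psi),np.cos(tilt)*np.sin(psi),np.sin(tilt)])
def fitcyl(p,psi0,tilt,c0):
    def f(x):
        d=p-x[:3]; a=axis(x[3],tilt); return np.r_[np.linalg.norm(d-np.outer(d@a,a),axis=1)-.025,((x[:3]-p.mean(0))@a)*.1]
    s=least_squares(f,[*c0,psi0],loss='soft_l1',f_scale=.002); c=s.x[:3]; a=axis(s.x[3],tilt)
    t=(p-c)@a; lo,hi=np.percentile(t,[2,98]); return c+a*(lo+hi)/2,np.degrees(s.x[3]),hi-lo,np.median(abs(s.fun))
def mask(c,col):
    h=cv2.cvtColor(c['color'],cv2.COLOR_RGB2HSV); H,S=h[...,0],h[...,1]
    return (S>120)&((H>18)&(H<32) if col=='y' else (H>105)&(H<125))
def toolR(psi,tilt):  # tool y along roller axis, z down & square to it
    y=axis(psi,tilt); x=np.array([np.sin(psi),-np.cos(psi),0]); z=np.cross(x,y)
    return np.stack([x,y,z],1)
def move(o,p,Rm):
    R0=rot(o['eef_rot']); s=R0.inv().apply(np.array(p)-o['eef_pos'])*1000
    r=(R0.inv()*R.from_matrix(Rm)).as_rotvec()
    print('t',round(float(o['time_s']),2),'shift',s.round(1).tolist(),'rot',r.round(3).tolist(),'deg',np.degrees(np.linalg.norm(r)).round(1))
E
python3 - <<'E'
from h import *
from bench import readout
c=load('pics/top0.npz'); P=cloud(c,c['extrinsics'])
t=np.radians(30)
for col,c0 in (('y',(.505,.215,.06)),('b',(.50,.282,.06))):
    m=mask(c,col)&(np.linalg.norm(P[...,:2]-c0[:2],axis=-1)<.05)&(P[...,2]>.03)
    print(col,m.sum(),fitcyl(P[m],.13,t,np.array(c0)))
# rack: black/rack points
q=P[195:245,330:400].reshape(-1,3); q=q[(q[:,2]>.015)&(q[:,2]<.14)]
print(q.min(0),q.max(0)); r=cv2.minAreaRect((q[:,:2]*1000).astype(np.float32)); print(r)
Rm=toolR(np.radians(8),t); print(Rm.round(2)); p=np.array([.507,.248,.06])-Rm[:,2]*.22; print(p)
move(readout.get_obs(),p,Rm)
E
```

```text
y 220 (array([0.51288761, 0.21974109, 0.06216261]), np.float64(12.084192921604185), np.float64(0.058900265869970256), np.float64(0.0011641275769391363))
b 136 (array([0.4975672 , 0.28606367, 0.06194192]), np.float64(13.274368115863744), np.float64(0.05266836571431621), np.float64(0.001587079533840869))
[ 0.42989338 -0.1825491   0.01500176] [0.54900789 0.00416089 0.11765461]
((489.22052001953125, -89.95992279052734), (176.0375518798828, 83.59455871582031), 77.05876159667969)
[[ 0.14  0.86 -0.5 ]
 [-0.99  0.12 -0.07]
 [ 0.    0.5   0.87]]
[ 0.61592949  0.26330904 -0.13052559]
t 0.1 shift [-516.9, -147.7, 380.1] rot [-1.512, 2.345, -0.631] deg 163.9
```

```bash
sed -i 's/x=np.array(\[np.sin(psi),-np.cos(psi),0\])/x=np.array([-np.sin(psi),np.cos(psi),0])/' h.py
python3 - <<'E'
from h import *
from bench import readout
t=np.radians(30)
Rm=toolR(np.radians(13),t); p=np.array([.513,.220,.062])-Rm[:,2]*.2; print(p)
move(readout.get_obs(),p,Rm)
E
```

```text
[0.41556299 0.19750489 0.23520508]
t 0.1 shift [-343.1, -267.9, 14.6] rot [-0.475, -0.276, 1.033] deg 67.0
```

play_rows(xyz=[[-57,-45,-20],[-114,-89,-30],[-172,-134,-30],[-229,-179,-25],[-286,-223,-10],[-343,-268,15],[-343,-268,15],[-343,-268,15],[-343,-268,15],[-343,-268,15]], rot=[[0,0,0.1],[-0.07,-0.04,0.25],[-0.15,-0.08,0.4],[-0.22,-0.13,0.55],[-0.3,-0.17,0.7],[-0.38,-0.22,0.85],[-0.475,-0.276,1.033],[-0.475,-0.276,1.033],[-0.475,-0.276,1.033],[-0.475,-0.276,1.033]], grip=[1,1,1,1,1,1,1,1,1,1])

```text
time_s: 1.35
eef_pos: [0.4155, 0.199, 0.2359]
eef_rot: [0.161, 0.6, 0.757, 0.204]
wrist_force: [-0.8, -0.7, -0.9]
opening: 1.003
grasp_force: 0.0
```

Run:
```python
from h import *
from bench import readout, vision
o=readout.get_obs(); c=vision.camera('wrist'); np.savez('pics/w1.npz',**c)
cv2.imwrite('pics/w1.png',c['color'][:,:,::-1])
T=np.eye(4); T[:3,:3]=rot(o['eef_rot']).as_matrix(); T[:3,3]=o['eef_pos']
print(o['eef_pos'],o['q'].round(2)); print(c['hand_eye'].round(3))
P=cloud(c,T@c['hand_eye']); t=np.radians(30)
for col,c0 in (('y',(.513,.220,.062)),('b',(.4975,.286,.062))):
    m=mask(c,col)&(np.linalg.norm(P-c0,axis=-1)<.05)&(c['depth']>0)
    print(col,m.sum(),fitcyl(P[m],.22,t,np.array(c0)) if m.sum()>50 else '')
p=np.array([.513,.220,.062]);Rm=toolR(np.radians(13),t)
move(o,p,Rm)
```

```text
[0.4155079  0.19903634 0.23591476] [ 0.17 -0.43  2.26  0.05  0.78 -0.09]
[[ 0.002 -0.954 -0.299  0.077]
 [ 1.     0.002 -0.    -0.   ]
 [ 0.001 -0.299  0.954 -0.124]
 [ 0.     0.     0.     1.   ]]
y 2225 (array([0.51123847, 0.22029595, 0.0596539 ]), np.float64(12.201807769072534), np.float64(0.05803807279269077), np.float64(0.00038216697955503927))
b 2485 (array([0.49677644, 0.28674979, 0.05959783]), np.float64(12.243745481553523), np.float64(0.05704873997658221), np.float64(0.00037603672003614676))
t 1.35 shift [-2.0, -0.9, 200.5] rot [0.001, -0.003, 0.002] deg 0.2
```

View pics/w1.png

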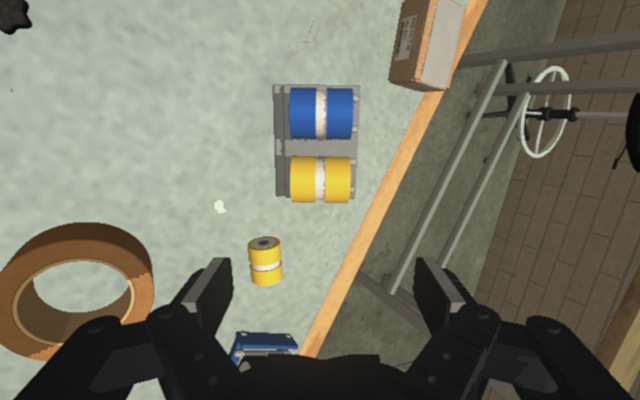

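The wrist view shows blue at (321,113), yellow at (320,180) and the small look-alike at (265,262). Both fits give z = 60 mm and a spacing of 68 mm, as they should.

Run:
```python
from h import *
from bench import readout,ctrl
print(ctrl.tips_ahead)
Rm=toolR(np.radians(12.3),np.radians(30))
move(readout.get_obs(),np.array([.5112,.2203,.0597])-Rm[:,2]*.004,Rm)
```

```text
0.019
t 1.4 shift [-1.5, -3.5, 197.6] rot [0.001, -0.009, 0.013] deg 0.9
```

play_rows(xyz=[[-1.5,-3.5,45],[-1.5,-3.5,90],[-1.5,-3.5,125],[-1.5,-3.5,150],[-1.5,-3.5,170],[-1.5,-3.5,185],[-1.5,-3.5,197.5],[-1.5,-3.5,197.5],[-1.5,-3.5,197.5],[-1.5,-3.5,197.5]], rot=[[0,-0.009,0.013],[0,-0.009,0.013],[0,-0.009,0.013],[0,-0.009,0.013],[0,-0.009,0.013],[0,-0.009,0.013],[0,-0.009,0.013],[0,-0.009,0.013],[0,-0.009,0.013],[0,-0.009,0.013]], grip=[1,1,1,1,1,1,1,1,1,1])

```text
time_s: 2.65
eef_pos: [0.5094, 0.2187, 0.0633]
eef_rot: [0.163, 0.607, 0.751, 0.202]
wrist_force: [1.1, 0.6, 0.3]
opening: 0.999
grasp_force: 0.0
```

play_rows(xyz=[[0,0,0],[0,0,0],[0,0,0],[0,0,0],[0,0,0],[0,0,0],[0,0,0],[0,0,0],[0,0,0],[0,0,0]], rot=[[0,0,0],[0,0,0],[0,0,0],[0,0,0],[0,0,0],[0,0,0],[0,0,0],[0,0,0],[0,0,0],[0,0,0]], grip=[0.9,0.85,0.8,0.75,0.7,0.65,0.6,0.5,0.4,0.4])

```text
time_s: 3.9
eef_pos: [0.5098, 0.2182, 0.0632]
eef_rot: [0.163, 0.607, 0.751, 0.202]
wrist_force: [-2.9, -1.0, 6.9]
opening: 0.698
grasp_force: 62.6
```

Run:
```python
from h import *
from bench import readout,ctrl
o=readout.get_obs()
Rm=toolR(np.radians(12.3),np.radians(30)); move(o,np.array(o['eef_pos'])-Rm[:,2]*.05+[0,0,.12],Rm)
Rm=toolR(np.radians(-12.94),0); move(o,[.495,-.0647,.27],Rm)
```

```text
t 3.9 shift [-0.1, 60.3, -153.8] rot [0.002, 0.002, -0.003] deg 0.2
t 3.9 shift [-273.5, 39.9, -215.9] rot [0.517, -0.115, 0.427] deg 39.0
```

play_rows(xyz=[[0,0,-10],[0,0,-30],[0,5,-60],[0,30,-105],[-10,55,-150],[-45,55,-175],[-90,52,-190],[-135,48,-205],[-180,46,-212],[-220,43,-216]], rot=[[0,0,0],[0,0,0],[0,0,0],[0,0,0],[0.05,-0.01,0.04],[0.15,-0.03,0.12],[0.25,-0.05,0.2],[0.35,-0.08,0.29],[0.45,-0.1,0.37],[0.517,-0.115,0.427]], grip=[0.4,0.4,0.4,0.4,0.4,0.4,0.4,0.4,0.4,0.4])

```text
time_s: 5.15
eef_pos: [0.4854, -0.0132, 0.2714]
eef_rot: [-0.001, 0.783, 0.622, -0.002]
wrist_force: [0.2, -0.1, -2.7]
opening: 0.691
grasp_force: 67.4
```

Run:
```python
from h import *
from bench import readout
o=readout.get_obs(); Rm=toolR(np.radians(-12.94),0); move(o,[.495,-.0647,.27],Rm)
```

```text
t 5.15 shift [-48.0, 21.0, 1.3] rot [-0.004, 0.001, -0.003] deg 0.3
```

play_rows(xyz=[[-12,5,0],[-24,10,1],[-36,16,1],[-48,21,1],[-48,21,1],[-48,21,1],[-48,21,1],[-48,21,1],[-48,21,1],[-48,21,1]], rot=[[-0.004,0,-0.003],[-0.004,0,-0.003],[-0.004,0,-0.003],[-0.004,0,-0.003],[-0.004,0,-0.003],[-0.004,0,-0.003],[-0.004,0,-0.003],[-0.004,0,-0.003],[-0.004,0,-0.003],[-0.004,0,-0.003]], grip=[0.4,0.4,0.4,0.4,0.4,0.4,0.4,0.4,0.4,0.4])

```text
time_s: 6.4
eef_pos: [0.4958, -0.0632, 0.2701]
eef_rot: [0.001, 0.781, 0.624, 0.001]
wrist_force: [0.7, -0.1, -3.2]
opening: 0.693
grasp_force: 67.4
```

```bash
cat > look.py <<'E'
from h import *
from bench import readout, vision
import sys
n=sys.argv[1]
o=readout.get_obs(); c=vision.camera('wrist'); np.savez(f'pics/{n}.npz',**c)
cv2.imwrite(f'pics/{n}.png',c['color'][:,:,::-1])
T=np.eye(4); T[:3,:3]=rot(o['eef_rot']).as_matrix(); T[:3,3]=o['eef_pos']
P=cloud(c,T@c['hand_eye']); P[c['depth']<.1]=0; np.save(f'pics/{n}_P.npy',P)
print(o['eef_pos'])
q=P.reshape(-1,3); C=np.array([.489,-.090])
q=q[(np.linalg.norm(q[:,:2]-C,axis=1)<.105)&(q[:,2]>.015)&(q[:,2]<.15)]
print(len(q),cv2.minAreaRect((q[:,:2]*1000).astype(np.float32)))
psi=np.radians(-12.94); x=axis(psi,0); y=np.array([-x[1],x[0],0]); K=np.r_[C,0]
for nm,yy,z in (('rleft',.052,.042),('rmid',0,.042),('second',-.026,.085),('rright',-.052,.042),('gap',.026,.085)):
    c0=K+y*yy+[0,0,z]; p=q-c0; ok=(abs(p@y)<.03)&(np.hypot(p@y,p[:,2])<.03)&(p[:,2]>.006)&(abs(p@x)<.035)
    if ok.sum()>60:
        f=fitcyl(q[ok],psi,0,c0); d=f[0]-K; print(nm,ok.sum(),f[0].round(4),'rackframe',(d@x).round(4),(d@y).round(4),f[0][2].round(4),'yaw',f[1].round(2),'len',f[2].round(4),f[3].round(4))
E
python3 look.py w2
```

```text
[ 0.49582753 -0.06318271  0.27007323]
5888 ((493.96319580078125, -64.79286193847656), (125.21342468261719, 83.46562194824219), 76.95933532714844)
rleft 2486 [ 0.5002 -0.0393  0.0418] rackframe -0.0005 0.0519 0.0418 yaw -12.67 len 0.0579 0.0005
rmid 1669 [ 0.4888 -0.0895  0.0417] rackframe -0.0003 0.0004 0.0417 yaw -12.7 len 0.0575 0.0006
second 562 [ 0.4828 -0.1149  0.0838] rackframe -0.0005 -0.0256 0.0838 yaw -12.91 len 0.0571 0.0006
gap 102 [ 0.4938 -0.0684  0.0988] rackframe -0.0001 0.0221 0.0988 yaw -12.93 len 0.0564 0.0003
```

View pics/w2.png

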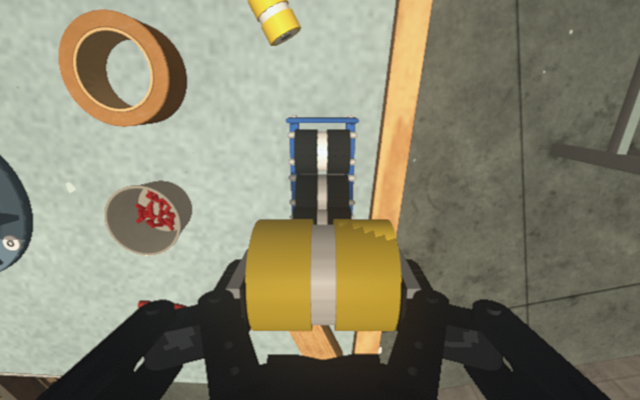

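The wrist view shows the yellow roller held level, centred at (323,275). Below it the empty gap runs from row_left (323,152) to row_mid (323,195), and the fits match the rack geometry.

Run:
```python
from h import *
from bench import readout
o=readout.get_obs(); c=load('pics/w2.npz'); P=np.load('pics/w2_P.npy')
m=mask(c,'y')&(np.linalg.norm(P-o['eef_pos'],axis=-1)<.05)
psi=np.radians(-12.8)
f=fitcyl(P[m],psi,0,o['eef_pos']); print(m.sum(),f,'in tool',rot(o['eef_rot']).inv().apply(f[0]-o['eef_pos']))
Rm=toolR(psi,0); move(o,np.array([.4945,-.0644,.085+.004]),Rm)
```

```text
13955 (array([ 0.49618933, -0.0618898 ,  0.26612626]), np.float64(-12.644017555801382), np.float64(0.05807125405702378), np.float64(0.00032896146193348193)) in tool [1.36470494e-03 6.63390371e-05 3.92413749e-03]
t 6.45 shift [-1.4, -1.6, 181.0] rot [0.003, 0.0, 0.001] deg 0.2
```

play_rows(xyz=[[-2.2,-1.6,30],[-2.2,-1.6,65],[-2.2,-1.6,95],[-2.2,-1.6,115],[-2.2,-1.6,125],[-2.2,-1.6,125],[-2.2,-1.6,125],[-2.2,-1.6,125],[-2.2,-1.6,125],[-2.2,-1.6,125]], rot=[[0.003,0,0],[0.003,0,0],[0.003,0,0],[0.003,0,0],[0.003,0,0],[0.003,0,0],[0.003,0,0],[0.003,0,0],[0.003,0,0],[0.003,0,0]], grip=[0.4,0.4,0.4,0.4,0.4,0.4,0.4,0.4,0.4,0.4])

```text
time_s: 7.7
eef_pos: [0.4943, -0.0652, 0.1453]
eef_rot: [0.0, 0.781, 0.624, -0.0]
wrist_force: [0.9, 0.3, -2.4]
opening: 0.69
grasp_force: 67.5
```

```bash
python3 look.py w3
python3 - <<'E'
from h import *
from bench import readout
o=readout.get_obs(); c=load('pics/w3.npz'); P=np.load('pics/w3_P.npy')
m=mask(c,'y')&(np.linalg.norm(P-o['eef_pos'],axis=-1)<.05)
psi=np.radians(-12.8)
f=fitcyl(P[m],psi,0,o['eef_pos']); tl=rot(o['eef_rot']).inv().apply(f[0]-o['eef_pos']); print(m.sum(),f,'in tool',tl)
Rm=toolR(psi,0); move(o,np.array([.4945,-.0644,.085])-Rm@tl,Rm)
E
```

```text
[ 0.49426523 -0.06524369  0.14532794]
11541 ((493.4562683105469, -67.59207916259766), (130.87026977539062, 86.63883972167969), 77.1377182006836)
rleft 5898 [ 0.5004 -0.0394  0.0419] rackframe -0.0002 0.0519 0.0419 yaw -12.9 len 0.0577 0.0005
rmid 715 [ 0.4889 -0.0896  0.0412] rackframe -0.0002 0.0003 0.0412 yaw -12.8 len 0.0573 0.0005
second 640 [ 0.4831 -0.1153  0.0844] rackframe -0.0001 -0.026 0.0844 yaw -12.76 len 0.0572 0.0004
13999 (array([ 0.49461691, -0.06393849,  0.14137342]), np.float64(-12.734512525382018), np.float64(0.05809058283424483), np.float64(0.0003316571644195309)) in tool [0.0013505  0.00010198 0.00387794]
t 7.75 shift [-0.4, -0.0, 56.4] rot [0.0, 0.001, 0.001] deg 0.1
```

play_rows(xyz=[[-0.4,0,12],[-0.4,0,24],[-0.4,0,34],[-0.4,0,41],[-0.4,0,46],[-0.4,0,49],[-0.4,0,51.5],[-0.4,0,53],[-0.4,0,54],[-0.4,0,55]], rot=[[0,0,0],[0,0,0],[0,0,0],[0,0,0],[0,0,0],[0,0,0],[0,0,0],[0,0,0],[0,0,0],[0,0,0]], grip=[0.4,0.4,0.4,0.4,0.4,0.4,0.4,0.4,0.4,0.4])

```text
time_s: 9.0
eef_pos: [0.4942, -0.0656, 0.0902]
eef_rot: [0.0, 0.781, 0.624, -0.0]
wrist_force: [-0.2, -0.2, -2.5]
opening: 0.694
grasp_force: 67.5
```

play_rows(xyz=[[0,0,0],[0,0,0.5],[0,0,1],[0,0,1.2],[0,0,1.2],[0,0,1.2],[0,0,1.2],[0,0,1.2],[0,0,1.2],[0,0,1.2]], rot=[[0,0,0],[0,0,0],[0,0,0],[0,0,0],[0,0,0],[0,0,0],[0,0,0],[0,0,0],[0,0,0],[0,0,0]], grip=[0.4,0.4,0.4,0.4,0.4,0.4,0.4,0.4,0.4,0.4])

```text
time_s: 10.25
eef_pos: [0.4941, -0.0656, 0.0889]
eef_rot: [0.0, 0.781, 0.624, -0.0]
wrist_force: [-0.1, -0.1, -1.4]
opening: 0.698
grasp_force: 67.5
```

play_rows(xyz=[[0,0,0.4],[0,0,0.6],[0,0,0.6],[0,0,0.6],[0,0,0.6],[0,0,0.6],[0,0,0.6],[0,0,0.6],[0,0,0.6],[0,0,0.6]], rot=[[0,0,0],[0,0,0],[0,0,0],[0,0,0],[0,0,0],[0,0,0],[0,0,0],[0,0,0],[0,0,0],[0,0,0]], grip=[0.4,0.4,0.4,0.4,0.4,0.72,0.76,0.85,0.95,1])

```text
time_s: 11.5
eef_pos: [0.4941, -0.0656, 0.0882]
eef_rot: [0.0, 0.781, 0.624, -0.0]
wrist_force: [0.8, 0.0, 0.0]
opening: 0.995
grasp_force: 0.0
```

play_rows(xyz=[[0,0,0],[0,0,-10],[0,0,-30],[0,0,-60],[0,0,-100],[0,0,-140],[0,0,-160],[0,0,-160],[0,0,-160],[0,0,-160]], rot=[[0,0,0],[0,0,0],[0,0,0],[0,0,0],[0,0,0],[0,0,0],[0,0,0],[0,0,0],[0,0,0],[0,0,0]], grip=[1,1,1,1,1,1,1,1,1,1])

```text
time_s: 12.75
eef_pos: [0.4933, -0.0653, 0.2469]
eef_rot: [-0.001, 0.781, 0.624, -0.001]
wrist_force: [-0.6, -0.2, 0.0]
opening: 1.001
grasp_force: 0.0
```

```bash
python3 look.py w4
python3 - <<'E'
from h import *
from bench import readout
o=readout.get_obs()
Rm=toolR(np.radians(12.3),np.radians(30)); g=np.array([.4968,.2867,.0597])-Rm[:,2]*.004
move(o,g-Rm[:,2]*.15,Rm); move(o,g,Rm); print(o['q'].round(2))
E
```

```text
[ 0.49331614 -0.06529401  0.24689041]
9498 ((488.69427490234375, -89.35659790039062), (175.26019287109375, 83.83599090576172), 77.2379379272461)
rleft 1892 [ 0.5002 -0.0392  0.0418] rackframe -0.0004 0.0521 0.0418 yaw -12.92 len 0.0578 0.0006
second 2888 [ 0.4829 -0.1151  0.0846] rackframe -0.0004 -0.0258 0.0846 yaw -12.82 len 0.0575 0.0005
rright 110 [ 0.4776 -0.1381  0.0442] rackframe -0.0003 -0.0495 0.0442 yaw -12.69 len 0.0573 0.0004
gap 3455 [ 0.494  -0.0646  0.0846] rackframe -0.0008 0.0259 0.0846 yaw -12.79 len 0.0577 0.0005
t 12.8 shift [311.4, -144.1, 54.2] rot [-0.517, 0.114, -0.428] deg 39.0
t 12.8 shift [343.2, -75.9, 184.0] rot [-0.517, 0.114, -0.428] deg 39.0
[-0.37  0.01  1.8  -0.    1.33 -0.15]
```

View pics/w4.png

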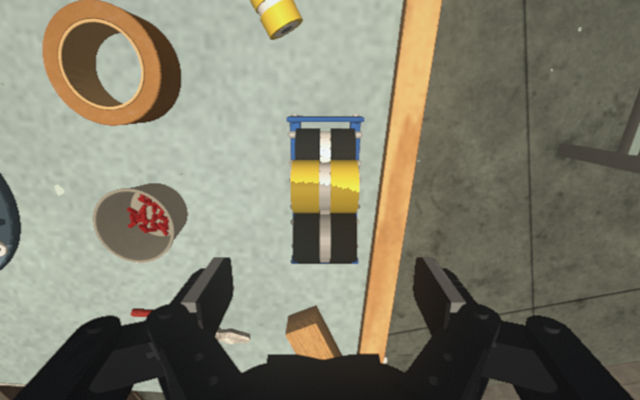

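The yellow roller is seated at (325,187) beside the black one at (325,235), level with it. The fit puts it at rack frame (-0.8, 25.9, 84.6) mm. Next the blue one.

play_rows(xyz=[[30,-14,0],[75,-34,0],[125,-58,10],[175,-81,20],[225,-104,32],[270,-125,45],[311.5,-144,54],[311.5,-144,54],[311.5,-144,54],[311.5,-144,54]], rot=[[0,0,0],[-0.1,0.02,-0.08],[-0.2,0.04,-0.17],[-0.3,0.07,-0.25],[-0.4,0.09,-0.33],[-0.517,0.114,-0.428],[-0.517,0.114,-0.428],[-0.517,0.114,-0.428],[-0.517,0.114,-0.428],[-0.517,0.114,-0.428]], grip=[1,1,1,1,1,1,1,1,1,1])

```text
time_s: 14.05
eef_pos: [0.4231, 0.2691, 0.1943]
eef_rot: [0.164, 0.606, 0.752, 0.202]
wrist_force: [0.0, -0.0, 0.1]
opening: 0.996
grasp_force: 0.0
```

Run:
```python
from h import *
from bench import readout,vision
o=readout.get_obs(); c=vision.camera('wrist')
T=np.eye(4); T[:3,:3]=rot(o['eef_rot']).as_matrix(); T[:3,3]=o['eef_pos']
P=cloud(c,T@c['hand_eye']); t=np.radians(30); c0=np.array([.4968,.2867,.0597])
m=mask(c,'b')&(np.linalg.norm(P-c0,axis=-1)<.05)&(c['depth']>0)
f=fitcyl(P[m],.21,t,c0); print(m.sum(),f)
Rm=toolR(np.radians(12.3),t); move(o,f[0]-Rm[:,2]*.004,Rm)
```

```text
2947 (array([0.49717063, 0.28679312, 0.05976899]), np.float64(12.308326343334244), np.float64(0.057263826630327294), np.float64(0.0003499385546654934))
t 14.05 shift [1.9, -1.6, 150.5] rot [0.002, 0.002, -0.001] deg 0.2
```

play_rows(xyz=[[2.5,-1.6,30],[2.5,-1.6,65],[2.5,-1.6,95],[2.5,-1.6,120],[2.5,-1.6,137],[2.5,-1.6,147],[2.5,-1.6,150.5],[2.5,-1.6,150.5],[2.5,-1.6,150.5],[2.5,-1.6,150.5]], rot=[[0,0,0],[0,0,0],[0,0,0],[0,0,0],[0,0,0],[0,0,0],[0,0,0],[0,0,0],[0,0,0],[0,0,0]], grip=[1,1,1,1,1,1,1,1,1,1])

```text
time_s: 15.35
eef_pos: [0.4945, 0.2883, 0.0637]
eef_rot: [0.164, 0.605, 0.752, 0.202]
wrist_force: [1.2, 0.6, -0.9]
opening: 1.001
grasp_force: 0.0
```

play_rows(xyz=[[0,0,0],[0,0,0],[0,0,0],[0,0,0],[0,0,0],[0,0,0],[0,0,0],[0,0,0],[0,0,0],[0,0,0]], rot=[[0,0,0],[0,0,0],[0,0,0],[0,0,0],[0,0,0],[0,0,0],[0,0,0],[0,0,0],[0,0,0],[0,0,0]], grip=[0.9,0.85,0.8,0.75,0.7,0.65,0.6,0.5,0.4,0.4])

```text
time_s: 16.6
eef_pos: [0.4946, 0.2883, 0.0636]
eef_rot: [0.164, 0.605, 0.752, 0.202]
wrist_force: [-2.8, -0.6, 5.2]
opening: 0.693
grasp_force: 63.0
```

Run:
```python
from h import *
from bench import readout
o=readout.get_obs(); Rm=toolR(np.radians(-12.8),0); move(o,[.4885,-.0899,.27],Rm)
```

```text
t 16.6 shift [-368.4, 28.4, -221.6] rot [0.518, -0.114, 0.429] deg 39.1
```

play_rows(xyz=[[0,0,-10],[0,0,-30],[0,5,-60],[0,30,-105],[-10,55,-150],[-50,55,-180],[-100,52,-195],[-155,48,-208],[-210,42,-216],[-260,36,-221]], rot=[[0,0,0],[0,0,0],[0,0,0],[0,0,0],[0.05,-0.01,0.04],[0.15,-0.03,0.12],[0.25,-0.05,0.2],[0.35,-0.08,0.29],[0.45,-0.1,0.37],[0.518,-0.114,0.429]], grip=[0.4,0.4,0.4,0.4,0.4,0.4,0.4,0.4,0.4,0.4])

```text
time_s: 17.85
eef_pos: [0.4713, 0.0159, 0.2732]
eef_rot: [-0.001, 0.782, 0.623, -0.001]
wrist_force: [0.6, 0.2, -2.4]
opening: 0.693
grasp_force: 67.1
```

Run:
```python
from h import *
from bench import readout
o=readout.get_obs(); Rm=toolR(np.radians(-12.8),0); move(o,[.4885,-.0899,.25],Rm)
```

```text
t 17.85 shift [-99.3, 40.5, 23.1] rot [-0.004, 0.0, -0.002] deg 0.3
```

play_rows(xyz=[[-20,8,0],[-42,17,4],[-64,26,10],[-84,34,17],[-95,39,21],[-99.5,40.5,23],[-99.5,40.5,23],[-99.5,40.5,23],[-99.5,40.5,23],[-99.5,40.5,23]], rot=[[-0.004,0,-0.002],[-0.004,0,-0.002],[-0.004,0,-0.002],[-0.004,0,-0.002],[-0.004,0,-0.002],[-0.004,0,-0.002],[-0.004,0,-0.002],[-0.004,0,-0.002],[-0.004,0,-0.002],[-0.004,0,-0.002]], grip=[0.4,0.4,0.4,0.4,0.4,0.4,0.4,0.4,0.4,0.4])

```text
time_s: 19.1
eef_pos: [0.4894, -0.0883, 0.2499]
eef_rot: [0.001, 0.781, 0.625, 0.001]
wrist_force: [0.2, 0.3, -2.6]
opening: 0.696
grasp_force: 67.2
```

```bash
python3 look.py w5
python3 - <<'E'
from h import *
from bench import readout
o=readout.get_obs(); c=load('pics/w5.npz'); P=np.load('pics/w5_P.npy')
m=mask(c,'b')&(np.linalg.norm(P-o['eef_pos'],axis=-1)<.05)
psi=np.radians(-12.8)
f=fitcyl(P[m],psi,0,o['eef_pos']); tl=rot(o['eef_rot']).inv().apply(f[0]-o['eef_pos']); print(m.sum(),f,'in tool',tl)
Rm=toolR(psi,0); move(o,np.array([.4885,-.0899,.128])-Rm@tl,Rm)
E
```

```text
[ 0.48936319 -0.08829529  0.24989329]
8824 ((490.9882507324219, -78.62000274658203), (153.3918914794922, 83.50960540771484), 77.0713119506836)
rleft 1788 [ 0.5003 -0.0392  0.0417] rackframe -0.0003 0.0521 0.0417 yaw -12.95 len 0.0572 0.0005
rmid 73 [ 0.5037 -0.083   0.046 ] rackframe 0.0127 0.0101 0.046 yaw -19.2 len 0.0331 0.0006
second 2308 [ 0.4829 -0.1151  0.0845] rackframe -0.0003 -0.0258 0.0845 yaw -12.77 len 0.0579 0.0006
gap 3627 [ 0.4939 -0.0645  0.0845] rackframe -0.001 0.0259 0.0845 yaw -12.77 len 0.0576 0.0005
13136 (array([ 0.48887854, -0.09053455,  0.24556691]), np.float64(-12.672897637818364), np.float64(0.057538622659908084), np.float64(0.00034004716726560025)) in tool [-2.2070587e-03 -1.1873264e-06  4.2965483e-03]
t 19.15 shift [0.6, -0.9, 117.6] rot [0.003, 0.0, 0.002] deg 0.2
```

play_rows(xyz=[[0.6,-0.9,25],[0.6,-0.9,55],[0.6,-0.9,78],[0.6,-0.9,93],[0.6,-0.9,103],[0.6,-0.9,108],[0.6,-0.9,111],[0.6,-0.9,113],[0.6,-0.9,114],[0.6,-0.9,114]], rot=[[0.003,0,0.002],[0.003,0,0.002],[0.003,0,0.002],[0.003,0,0.002],[0.003,0,0.002],[0.003,0,0.002],[0.003,0,0.002],[0.003,0,0.002],[0.003,0,0.002],[0.003,0,0.002]], grip=[0.4,0.4,0.4,0.4,0.4,0.4,0.4,0.4,0.4,0.4])

```text
time_s: 20.4
eef_pos: [0.489, -0.088, 0.1359]
eef_rot: [0.0, 0.782, 0.624, -0.0]
wrist_force: [0.4, 0.1, -2.0]
opening: 0.694
grasp_force: 67.2
```

```bash
python3 look.py w6
python3 - <<'E'
from h import *
from bench import readout
o=readout.get_obs(); c=load('pics/w6.npz'); P=np.load('pics/w6_P.npy')
m=mask(c,'b')&(np.linalg.norm(P-o['eef_pos'],axis=-1)<.05)
psi=np.radians(-12.8)
f=fitcyl(P[m],psi,0,o['eef_pos']); tl=rot(o['eef_rot']).inv().apply(f[0]-o['eef_pos']); print(m.sum(),f,'in tool',tl)
Rm=toolR(psi,0); move(o,np.array([.4885,-.0899,.128])-Rm@tl,Rm)
E
```

```text
[ 0.48899264 -0.08798818  0.13590897]
21489 ((495.46636962890625, -58.71415710449219), (111.4803466796875, 87.2155532836914), 77.27642822265625)
rleft 4578 [ 0.5005 -0.0391  0.0418] rackframe -0.0002 0.0521 0.0418 yaw -12.85 len 0.0576 0.0005
gap 7966 [ 0.4942 -0.0643  0.0845] rackframe -0.0007 0.0262 0.0845 yaw -12.84 len 0.0575 0.0005
12084 (array([ 0.48847549, -0.09020657,  0.13157116]), np.float64(-12.913377221187057), np.float64(0.05768021645573501), np.float64(0.0003476963303406834)) in tool [-2.28079805e-03  2.63039875e-06  4.32371454e-03]
t 20.45 shift [0.3, -0.0, 3.6] rot [0.0, 0.0, -0.0] deg 0.0
```

play_rows(xyz=[[0.3,0,0.5],[0.3,0,1],[0.3,0,1.5],[0.3,0,2],[0.3,0,2.4],[0.3,0,2.8],[0.3,0,3.1],[0.3,0,3.4],[0.3,0,3.4],[0.3,0,3.4]], rot=[[0,0,0],[0,0,0],[0,0,0],[0,0,0],[0,0,0],[0,0,0],[0,0,0],[0,0,0],[0,0,0],[0,0,0]], grip=[0.4,0.4,0.4,0.4,0.4,0.4,0.4,0.4,0.4,0.4])

```text
time_s: 21.7
eef_pos: [0.489, -0.0877, 0.1323]
eef_rot: [0.0, 0.782, 0.624, -0.0]
wrist_force: [-0.6, 0.8, -2.5]
opening: 0.695
grasp_force: 67.2
```

play_rows(xyz=[[0,0,0.2],[0,0,0.4],[0,0,0.5],[0,0,0.6],[0,0,0.6],[0,0,0.6],[0,0,0.6],[0,0,0.6],[0,0,0.6],[0,0,0.6]], rot=[[0,0,0],[0,0,0],[0,0,0],[0,0,0],[0,0,0],[0,0,0],[0,0,0],[0,0,0],[0,0,0],[0,0,0]], grip=[0.4,0.4,0.4,0.4,0.4,0.4,0.4,0.4,0.4,0.4])

```text
time_s: 22.95
eef_pos: [0.4891, -0.0877, 0.1319]
eef_rot: [0.0, 0.782, 0.624, -0.0]
wrist_force: [-0.7, 2.4, 5.4]
opening: 0.694
grasp_force: 67.6
```

play_rows(xyz=[[0.2,0,-0.1],[0.3,0,-0.2],[0.3,0,-0.2],[0.3,0,-0.2],[0.3,0,-0.2],[0.3,0,-0.2],[0.3,0,-0.2],[0.3,0,-0.2],[0.3,0,-0.2],[0.3,0,-0.2]], rot=[[0,0,0],[0,0,0],[0,0,0],[0,0,0],[0,0,0],[0,0,0],[0,0,0],[0,0,0],[0,0,0],[0,0,0]], grip=[0.4,0.4,0.4,0.4,0.72,0.76,0.85,0.95,1,1])

```text
time_s: 24.2
eef_pos: [0.489, -0.0874, 0.132]
eef_rot: [0.0, 0.782, 0.624, -0.0]
wrist_force: [-0.2, -0.0, -0.2]
opening: 1.003
grasp_force: 0.0
```

play_rows(xyz=[[0,0,0],[0,0,-10],[0,0,-30],[0,0,-60],[0,0,-100],[0,0,-140],[0,0,-150],[0,0,-150],[0,0,-150],[0,0,-150]], rot=[[0,0,0],[0,0,0],[0,0,0],[0,0,0],[0,0,0],[0,0,0],[0,0,0],[0,0,0],[0,0,0],[0,0,0]], grip=[1,1,1,1,1,1,1,1,1,1])

```text
time_s: 25.45
eef_pos: [0.4883, -0.087, 0.2804]
eef_rot: [-0.001, 0.782, 0.624, -0.001]
wrist_force: [-0.5, -0.5, 0.6]
opening: 1.003
grasp_force: 0.0
```

```bash
sed -i "s/('gap',.026,.085))/('gap',.026,.085),('apex',0,.128))/;s/<.15)\]/<.17)]/" look.py; python3 look.py w7
```

```text
[ 0.4883463  -0.08702468  0.28041717]
8924 ((488.54559326171875, -89.91597747802734), (175.84722900390625, 83.89175415039062), 77.09540557861328)
rleft 1500 [ 0.5002 -0.0392  0.0417] rackframe -0.0005 0.052 0.0417 yaw -12.91 len 0.0568 0.0006
second 478 [ 0.4829 -0.1147  0.0847] rackframe -0.0004 -0.0255 0.0847 yaw -12.78 len 0.0574 0.0005
rright 352 [ 0.4772 -0.1401  0.0421] rackframe -0.0003 -0.0514 0.0421 yaw -12.77 len 0.0575 0.0004
gap 1989 [ 0.494  -0.0644  0.0844] rackframe -0.0009 0.0261 0.0844 yaw -12.81 len 0.0574 0.0006
apex 3509 [ 0.4882 -0.0897  0.1272] rackframe -0.0009 0.0001 0.1272 yaw -12.86 len 0.0577 0.0005
```

View pics/w7.png

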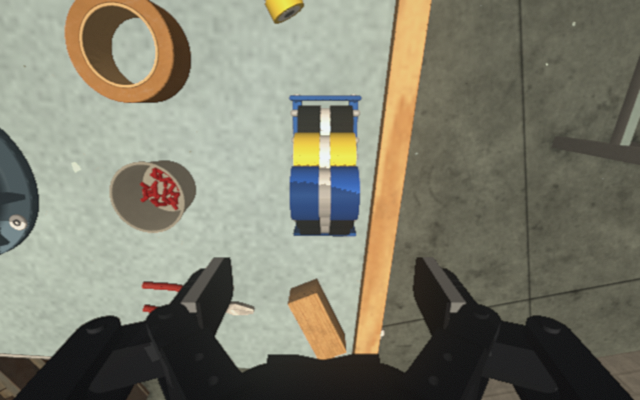

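The blue roller sits on the apex at (325,193), with yellow at (325,150) and the black rollers in their places. The fits are within about 1 mm of nominal and the gripper is clear.

```bash
python3 -c "
from bench import ctrl; print(ctrl.hand_in())"
```

```text
the job is handed in; nothing more can be done
None
```

The yellow roller is seated in the second-row gap and the blue one on top, placed in that order, with both within about 1 mm of nominal by the wrist camera. The black rollers were left in place, and the job was handed in at about 25 s.

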